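# Unhook the wide pail past its sprung keeper

## Robot

A 6-joint arm with a two-finger parallel gripper is mounted at the origin on the work surface. World frame = base frame: x ahead of the robot, y to its left, z up, the work surface at z = 0. Lengths are in m, angles in degrees, forces in N, time in s.
With the tool pointing down it reaches from about 0.375 to 0.75 m from the base axis. Payload 9 kg.
Tool frame: the origin (TCP) lies where the fingers leave the gripper's body, on its centre line; the fingertips stand 73 mm ahead of it and the grasp point (between the pads) lies 54 mm ahead of it (manip.pinch_z is the distance from the TCP to the grasp point, in m); z points along the fingers, y is the line along which they close (so a half turn about z gives the same grasp; the last joint's range is limited). The gripper opens to 85 mm and grips with 20 to 120 N. Pads are 22 mm wide; open, the fingers measure 114 mm over their backs; the gripper's body (76 mm by 85 mm) begins 54 mm behind the grasp point. The pads swing forward as they close: fully open they stand 13 mm farther back than shut.
Start: joints at [-88.046, 5.964, 5.575, 89.605, 0, 77.527], TCP at [0.149, -0.581, 0.304] pointing down, gripper open.
Joint ranges: [-171.21, 171.21], [-48.23, 106.86], [-62.78, 66.21], [-105.2, 120.99], [-86.42, 89.51], [-180, 180]. Speed limits (degrees/s): [127.2, 127.2, 147.25, 180, 180, 180].

## Interface

Orientations are given as [roll, pitch, yaw] about the fixed x, y, z axes, in that order (R = Rz(yaw) Ry(pitch) Rx(roll)).
In Python, from station import manip gives the robot as it stands.
- The arm moves only by the shell command python3 -m creep 'ROWS' [FORCE]. ROWS is JSON, a list of rows, each a list of 7 numbers: the turn, a rotation vector about the tool's x, y, z in rad, then the shift along the tool's x, y, z in m, then the finger opening in m, from 0 to 0.0854. In form: [[ax, ay, az, dx, dy, dz, jaw], ...]. A call has exactly 8 rows; each row shifts and turns the commanded pose from where the row before left it, along the tool's axes as they then stand; what a row does not reach is not made up. A row lasts 1/12 s, in which the tool goes at most 41.7 mm and 7.16 degrees, less where a joint would pass 70% of its speed; a pose out of reach is approached as far as the arm can. A call with a gripper value outside its range is refused whole. The fingers move at their own pace and stop on an object; FORCE is the grip in N (left out, the last holds). Time passes only in rows, so rows that do not move let the fingers close, or fill a call up. It gives the time, the measured TCP pose, the force, the opening and the grip force at its end, in the units of the state.
- manip.observe(): the state, without advancing time (a new reading comes with each control period).
- manip.grab_frame(name): name is "scene" or "top" or "wrist"; returns (picture, depth): 420x560x3 uint8, red, green, blue; 420x560 float32, m along the optical axis (not along the pixel's ray), 0 where there is no reading.
- manip.get_calibration(name): a dict with "intrinsics" (3x3 intrinsics, pixels), "pose" (4x4, takes a point from camera to world coordinates). Camera axes: x right, y up, looking along -z (the intrinsics and any distortion apply to the point x, -y, -z); pixel columns grow to the right and rows downward; lengths in m; the calibration is good to about 2 mm. A picture is of the moment at which its call begins: read the wrist's pose just before it. get_calibration takes no time and is no camera call; for the wrist camera it gives the pose at the moment of the call.
- manip.hand_in(): hands the job in; it is judged then, once.
The state is a dict: "t": time; "q": joint angles; "qd": joint speeds; "joint_efforts": joint torques, N m; "tool_pos": TCP position; "tool_rot": TCP orientation; "wrist_force": force on the tool from outside, world axes, zero at the start; "wrist_torque": the same for the moment, N m; "finger_gap": finger opening in m; "gripper_force": force on a finger pad.
Only numpy, scipy, OpenCV 4.12 (cv2) and the standard library are available. Lean on these libraries where they do the work, as an engineer would, in place of code of your own. Each camera call takes 0.05 s, during which the arm holds its last target. There are 200 camera calls.

## Task

Two steel pails hang by their bails on hooks with sprung safety keepers. Take the wide pail off: press its keeper back with the bail, lift the bail out over the hook's tip, then set the pail down gently, upright and wholly on the round hotplate, and let go of it.

Things in the scene. Friction and masses are not known exactly. Their poses are not given: they have to be found in the camera images.
- pail_bail (a point): Middle of the top bar of the wide pail's rigid upright bail. Bar along y: 124 long, 8 wide, 10 high; pinch it from above 42 mm to either side of its middle, fingers closing along x. Legs at its ends, 8 square, stand on the pail: rim 95 mm, flat foot 165 mm below this point; 100 mm across rim, 85 foot; 0.3 kg. The unwanted pail on the other hook is slim, 60 mm across rim. z up.
- hook_seat (a point): Top of the wide pail's fixed hook arm (12 wide, 10 thick), under the bar, 185 mm above table. x: along the arm to its post (at 120, no taller); z up. Tip at x -14 to -22; from it a nose runs back over the bar to x +8, 18 to 26 mm above here. Push bar's middle to x +27 (12 to 45 will do), lift it to 48 above here, pass over the nose to x -85 with the pail's rim still below the arm: then clear.
- keeper (a joint): Sprung keeper of that hook: dark steel gate 22 mm wide, hinged 30 mm below the arm's top, upright behind the bar (front face 10 mm from the hook point towards the post, top 24 mm above the arm), closing the mouth under the nose. 0 = shut; grows to 1.0 rad as pushed towards the post (about 0.6 with the bar pushed 27 mm). Takes 2 to 5 N at the bar; springs shut by itself.
- plate_top (a point): Centre of the top of the round dark hotplate, 180 mm across, 65 mm above the table, on a 210 mm square steel appliance between the two hooks, cold; z up.
Not all that is in view belongs to the job. Leave any pink look-alike of the part that bears pail_bail alone.

How it is judged:
By the outcome, as a careful person would: the job done as asked, in the order asked, and still so for the second after the job is handed in, with the robot touching nothing.
It also fails if it takes over 45 s, if anything falls off the work surface, if the arm or the gripper's body presses on something with over 40 N, if the wrist force passes 120 N, or if a joint passes its speed limit or range.

## Working session

There is one attempt and no reset: what is moved stays moved. The work goes in short steps, Python scripts to look and compute and a shell command to move; the robot and the scene stay as the last step left them, time stands still between calls to the robot, and variables do not carry over. Pictures are saved under pics/ and viewed, at most 10 in all, crops included, and the job is handed in when it is done.

```bash
mkdir -p pics
cat > h.py <<'E'
import numpy as np,cv2
from station import manip
def grab(n):
    c=manip.get_calibration(n);im,d=manip.grab_frame(n)
    return im,d,c
def cloud(d,c):
    K=np.array(c["intrinsics"]);T=np.array(c["pose"])
    v,u=np.mgrid[:d.shape[0],:d.shape[1]]
    p=np.stack([(u-K[0,2])/K[0,0]*d,-(v-K[1,2])/K[1,1]*d,-d],-1)
    P=p@T[:3,:3].T+T[:3,3];P[d==0]=np.nan
    return P
E
python3 - <<'E'
from h import *
ims=[]
for n in("scene","top"):
    im,d,c=grab(n);np.savez(n,im=im,d=d,P=cloud(d,c));cv2.imwrite(f"pics/{n}.png",im[:,:,::-1]);print({k:np.round(v,3).tolist() if not isinstance(v,str) else v for k,v in c.items()})
s=manip.observe();print(s["tool_pos"],s["tool_rot"],s["t"])
E
```

```text
{'intrinsics': [[411.16, 0.0, 278.534], [0.0, 411.16, 220.068], [0.0, 0.0, 1.0]], 'pose': [[0.412, -0.503, 0.76, 1.329], [0.911, 0.224, -0.345, -0.493], [0.004, 0.834, 0.551, 0.796], [0.0, 0.0, 0.0, 1.0]]}
{'intrinsics': [[488.509, 0.0, 275.9], [0.0, 488.509, 213.227], [0.0, 0.0, 1.0]], 'pose': [[0.022, 0.995, -0.093, 0.29], [-1.0, 0.021, -0.004, -0.071], [-0.002, 0.093, 0.996, 1.488], [0.0, 0.0, 0.0, 1.0]]}
[ 0.14948893 -0.58087402  0.3031929 ] [-1.79933589e+02 -1.45435912e-02  1.44274283e+01] 0.1
```

View pics/scene.png

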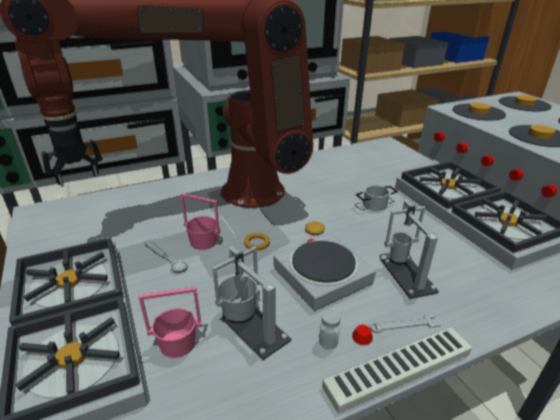

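View pics/top.png

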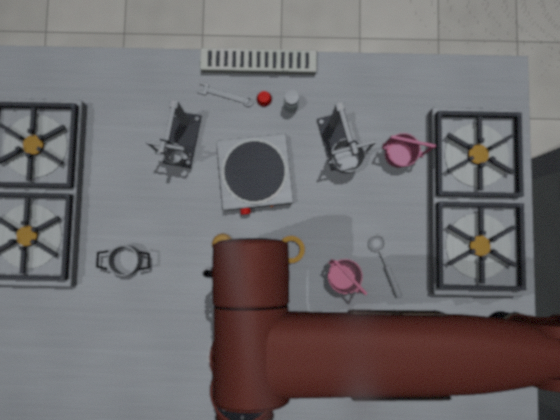

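Scene shows the candidates:
- Grey pail at scene (238,297) / top (347,157).
- Grey pail at scene (400,247) / top (175,155).
- Pink look-alikes at scene (175,330) and (202,230).

The (238,297) pail looks wider. The hotplate is at scene (323,262) / top (255,171). I'll confirm with an enlarged crop and measurements.

Run:
```python
from h import *
S=np.load("scene.npz");T=np.load("top.npz")
a=cv2.resize(S["im"][225:365,180:310],None,fx=4,fy=4,interpolation=2)[:560,:,::-1]
b=cv2.resize(T["im"][90:190,130:190],None,fx=2.8,fy=2.8,interpolation=2)[...,::-1]
c=cv2.resize(T["im"][90:190,305:385],None,fx=2.8,fy=2.8,interpolation=2)[...,::-1]
o=np.zeros((560,a.shape[1]+230,3),np.uint8);o[:,:520]=a;o[:280,520:520+168]=b;o[280:,520:520+224]=c
cv2.imwrite("pics/crop1.png",o)
P=T["P"]
def reg(P,u0,u1,v0,v1,z0,z1):
    p=P[v0:v1,u0:u1].reshape(-1,3);p=p[(p[:,2]>z0)&(p[:,2]<z1)];return p
# hotplate
p=reg(P,215,295,130,215,.058,.075);print("plate box",len(p),np.round([p.min(0),p.max(0),p.mean(0)],4))
g=T["im"].mean(2);m=(g[135:210,218:295]<75);Q=P[135:210,218:295][m];Q=Q[(Q[:,2]>.05)&(Q[:,2]<.08)];
(cx,r)=cv2.minEnclosingCircle(Q[:,:2].astype(np.float32));print("disc",len(Q),cx,r,np.median(Q,0))
PS=S["P"]
for nm,a in(("scene",reg(PS,180,310,225,365,.1,.35)),("top",reg(P,305,385,95,190,.1,.35))):
    print(nm,len(a),np.round([a.min(0),a.max(0)],3))
    for z in np.arange(.1,.26,.01):
        q=a[(a[:,2]>=z)&(a[:,2]<z+.01)]
        if len(q):
            (c,wh,an)=cv2.minAreaRect(q[:,:2].astype(np.float32));print(round(z,2),len(q),np.round(c,3),np.round(wh,3),round(an,1))
```

```text
plate box 2987 [[ 0.436  -0.1056  0.058 ]
 [ 0.6481  0.1147  0.0749]
 [ 0.5477  0.0033  0.0647]]
disc 2591 (0.5334659218788147, 0.007122453302145004) 0.10178790241479874 [0.54804868 0.00260922 0.06489688]
scene 1390 [[ 0.578 -0.414  0.1  ]
 [ 0.728 -0.212  0.211]]
0.1 62 [ 0.67  -0.283] [0.133 0.182] 15.2
0.11 74 [ 0.669 -0.284] [0.133 0.183] 15.1
0.12 76 [ 0.67  -0.282] [0.133 0.183] 16.0
0.13 77 [ 0.67  -0.287] [0.134 0.178] 14.1
0.14 86 [ 0.67  -0.282] [0.135 0.179] 17.6
0.15 114 [ 0.672 -0.297] [0.138 0.205] 15.5
0.16 168 [ 0.67 -0.3 ] [0.139 0.205] 12.8
0.17 154 [ 0.671 -0.292] [0.136 0.199] 15.2
0.18 351 [ 0.652 -0.277] [0.117 0.147] 85.9
0.19 141 [ 0.597 -0.274] [0.036 0.12 ] 4.5
0.2 83 [ 0.597 -0.272] [0.036 0.02 ] 25.4
0.21 4 [ 0.593 -0.275] [0.019 0.003] 22.4
top 598 [[ 0.56  -0.329  0.101]
 [ 0.722 -0.209  0.218]]
0.1 20 [ 0.633 -0.271] [0.114 0.152] 84.8
0.11 16 [ 0.656 -0.251] [0.134 0.12 ] 16.7
0.12 16 [ 0.638 -0.273] [0.115 0.137] 84.7
0.13 17 [ 0.64  -0.273] [0.115 0.138] 86.1
0.14 14 [ 0.641 -0.27 ] [0.111 0.139] 85.8
0.15 19 [ 0.623 -0.238] [0.149 0.105] 46.1
0.16 18 [ 0.624 -0.237] [0.153 0.107] 45.4
0.17 36 [ 0.64  -0.272] [0.113 0.14 ] 85.2
0.18 236 [ 0.636 -0.236] [0.148 0.108] 35.6
0.19 129 [ 0.6   -0.261] [0.106 0.092] 59.1
0.2 45 [ 0.593 -0.265] [0.064 0.036] 78.5
0.21 32 [ 0.592 -0.267] [0.035 0.013] 6.3
```

View pics/crop1.png

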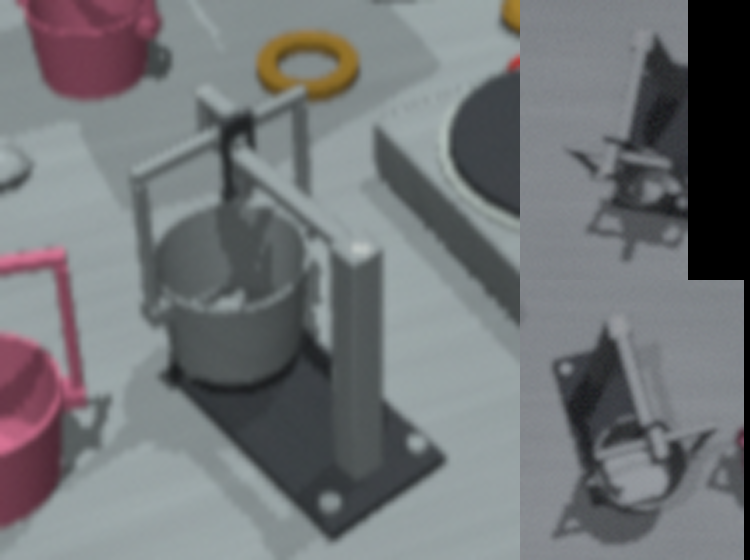

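The crop confirms the target is the grey wide pail at scene (238,297). Its bail sits on the hook arm, the dark keeper is at scene (239,258), and the post is at (269,310). The pail at top (175,155) is the slim one, and the pink ones stay put. I'll move near it, turn the tool and look from the wrist camera.

```bash
python3 -m creep '[[0,0,0,0.0276,-0.0117,-0.004,0.085],[0,0,0,0.0276,-0.0117,-0.004,0.085],[0,0,0,0.0276,-0.0117,-0.004,0.085],[0,0,0,0.0276,-0.0117,-0.004,0.085],[0,0,0,0.0276,-0.0117,-0.004,0.085],[0,0,0,0.0276,-0.0117,-0.004,0.085],[0,0,0,0.0276,-0.0117,-0.004,0.085],[0,0,0,0.0276,-0.0117,-0.004,0.085]]'
python3 -m creep '[[0,0,0,0.0276,-0.0117,-0.004,0.085],[0,0,0,0.0276,-0.0117,-0.004,0.085],[0,0,0,0.0276,-0.0117,-0.004,0.085],[0,0,0,0.0276,-0.0117,-0.004,0.085],[0,0,0,0.0276,-0.0117,-0.004,0.085],[0,0,0,0.0276,-0.0117,-0.004,0.085],[0,0,0,0.0276,-0.0117,-0.004,0.085],[0,0,0,0.0276,-0.0117,-0.004,0.085]]'
python3 -m creep '[[0,0,-0.098,0,0,0,0.085],[0,0,-0.098,0,0,0,0.085],[0,0,-0.098,0,0,0,0.085],[0,0,-0.098,0,0,0,0.085],[0,0,-0.098,0,0,0,0.085],[0,0,-0.098,0,0,0,0.085],[0,0,-0.098,0,0,0,0.085],[0,0,-0.098,0,0,0,0.085]]'
python3 -m creep '[[0,0,-0.098,0,0,0,0.085],[0,0,-0.098,0,0,0,0.085],[0,0,-0.098,0,0,0,0.085],[0,0,-0.098,0,0,0,0.085],[0,0,-0.098,0,0,0,0.085],[0,0,-0.098,0,0,0,0.085],[0,0,-0.098,0,0,0,0.085],[0,0,-0.098,0,0,0,0.085]]'
python3 - <<'E'
from h import *
im,d,c=grab("wrist");np.savez("wrist",im=im,d=d,P=cloud(d,c));cv2.imwrite("pics/w1.png",im[:,:,::-1]);print(np.round(c["pose"],3))
print(manip.observe()["q"])
E
```

```text
t: 0.77
tool_pos: [0.341, -0.4343, 0.3358]
tool_rot: [-180.0, 0.0, 14.4]
wrist_force: [0.0, -0.3, 0.6]
finger_gap: 0.0852
gripper_force: 0.0
t: 1.43
tool_pos: [0.5315, -0.2885, 0.3677]
tool_rot: [-180.0, 0.0, 14.4]
wrist_force: [0.7, -0.8, 0.7]
finger_gap: 0.0852
gripper_force: 0.0
t: 2.1
tool_pos: [0.5305, -0.2897, 0.3674]
tool_rot: [-180.0, -0.0, 59.6]
wrist_force: [-0.7, 0.4, 0.6]
finger_gap: 0.0849
gripper_force: 0.0
t: 2.77
tool_pos: [0.5305, -0.2897, 0.3674]
tool_rot: [-180.0, -0.0, 104.5]
wrist_force: [0.4, 0.2, 0.7]
finger_gap: 0.0849
gripper_force: 0.0
[[ 0.968 -0.239 -0.078  0.51 ]
 [ 0.251  0.919  0.303 -0.212]
 [-0.001 -0.313  0.95   0.438]
 [ 0.     0.     0.     1.   ]]
[-4.10222752e+01  8.30974720e+00  1.47488944e+01  9.64849495e+01
 -4.52715939e-03  3.40420545e+01]
```

View pics/w1.png

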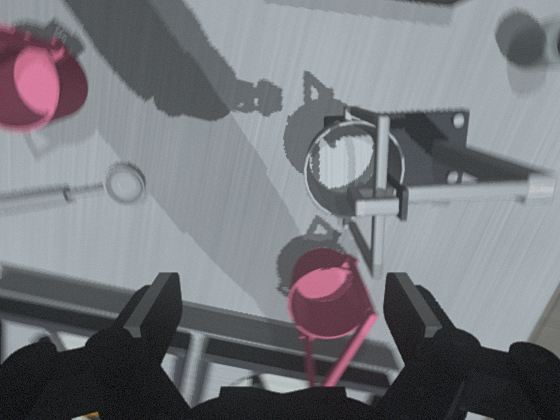

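Wrist view shows the bar from about (381,118) to (376,272), the nose/arm from (358,203) to (540,187), the keeper at (404,202), and a pink pail at (330,300) close to the bar's lower (-y) end. I'll fit the bar and arm from depth.

Run:
```python
from h import *
W=np.load("wrist.npz");P=W["P"]
def line(u0,u1,v0,v1,z0,z1,n):
    p=P[v0:v1,u0:u1].reshape(-1,3);p=p[(p[:,2]>z0)&(p[:,2]<z1)]
    vx,vy,x,y=cv2.fitLine(p[:,:2].astype(np.float32),cv2.DIST_HUBER,0,.01,.01).ravel()
    s=np.sign(vx) if abs(vx)>abs(vy) else np.sign(vy);vx*=s;vy*=s
    t=(p[:,:2]-[x,y])@[vx,vy];l=(p[:,:2]-[x,y])@[-vy,vx]
    print(n,len(p),"ang",round(np.degrees(np.arctan2(vy,vx)),2),"ends",np.round([[x+vx*k,y+vy*k] for k in np.percentile(t,[0,2,98,100])],4).tolist(),"z",np.round(np.percentile(p[:,2],[5,50,95]),4),"w",np.round(np.percentile(l,[2,98]),4))
line(360,395,105,285,.183,.202,"bar")
line(412,525,170,205,.178,.192,"arm")
line(345,415,190,220,.204,.22,"nose+keeper")
line(395,415,180,225,.195,.22,"keeper")
q=P[225:400,260:390].reshape(-1,3);q=q[q[:,2]>.03];q=q[q[:,1]<-.33] 
print("pink",np.round(np.percentile(q,[1,99],axis=0),3))
im=W["im"].astype(int);m=(im[...,0]-im[...,1]>50)&(P[...,2]>.02)
for sl in((slice(0,560),slice(200,560)),):
    q=P[sl][m[sl]];print("pinkmask",np.round(np.percentile(q,[1,50,99],axis=0),3))
S=np.load("scene.npz");P=S["P"]
line(210,245,225,345,.183,.202,"sc bar?")
line(246,268,255,310,.18,.19,"sc arm")
```

```text
bar 2140 ang 106.38 ends [[0.6144, -0.3311], [0.6133, -0.3274], [0.58, -0.2141], [0.5795, -0.2125]] z [0.1848 0.1943 0.1959] w [-0.0114  0.0079]
arm 1978 ang 15.96 ends [[0.6207, -0.2606], [0.623, -0.26], [0.7019, -0.2374], [0.703, -0.2371]] z [0.18   0.1847 0.1859] w [-0.0068  0.0053]
nose+keeper 1077 ang 16.86 ends [[0.5759, -0.2742], [0.5765, -0.274], [0.6102, -0.2638], [0.6113, -0.2635]] z [0.2057 0.2104 0.2118] w [-0.0086  0.0086]
keeper 421 ang 105.5 ends [[0.6106, -0.2768], [0.6104, -0.276], [0.6046, -0.2552], [0.6045, -0.2549]] z [0.1983 0.2085 0.211 ] w [-0.0035  0.0054]
pink [[ 0.566 -0.593  0.031]
 [ 0.737 -0.377  0.17 ]]
pinkmask [[ 0.577 -0.539  0.03 ]
 [ 0.627 -0.428  0.164]
 [ 0.691 -0.378  0.171]]
sc bar? 216 ang 100.32 ends [[0.6156, -0.3331], [0.6154, -0.3317], [0.6001, -0.2478], [0.5995, -0.2444]] z [0.1835 0.1908 0.1993] w [-0.0223  0.024 ]
sc arm 140 ang 11.38 ends [[0.5994, -0.2642], [0.6327, -0.2575], [0.7187, -0.2402], [0.7241, -0.2391]] z [0.181  0.183  0.1847] w [-0.0065  0.0077]
```

Everything agrees:
- The bar's middle is at (0.597,-0.272), with length 0.123 and top 0.195.
- The arm top is at 0.185 and its direction is 16°.
- The nose spans -22 mm from about (0.596,-0.269).

I'll pinch at +42 mm, the side away from the pink pail: (0.5855,-0.2315).

```bash
python3 -m creep '[[0,0,-0.026,0.005,0.0086,0.008,0.085],[0,0,0,0.005,0.0086,0.008,0.085],[0,0,0,0.005,0.0086,0.008,0.085],[0,0,0,0.005,0.0086,0.008,0.085],[0,0,0,0.005,0.0086,0.008,0.085],[0,0,0,0.005,0.0086,0.008,0.085],[0,0,0,0.005,0.0086,0.008,0.07],[0,0,0,0.005,0.0086,0.008,0.06]]'
python3 -m creep '[[0,0,0,0,0,0,0.06],[0,0,0,0,0,0,0.06],[0,0,0,0,0,0,0.06],[0,0,0,0,0,0,0.06],[0,0,0,0,0,0,0.06],[0,0,0,0,0,0,0.06],[0,0,0,0,0,0,0.06],[0,0,0,0,0,0,0.06]]'
python3 - <<'E'
from h import *
im,d,c=grab("wrist");np.savez("wrist2",im=im,d=d,P=cloud(d,c));cv2.imwrite("pics/w2.png",im[:,:,::-1])
s=manip.observe();print(s["tool_pos"],s["tool_rot"])
E
```

```text
t: 3.48
tool_pos: [0.5868, -0.2318, 0.3029]
tool_rot: [-180.0, -0.0, 105.8]
wrist_force: [-0.9, 0.1, 1.0]
finger_gap: 0.0633
gripper_force: 0.0
t: 4.15
tool_pos: [0.586, -0.233, 0.3041]
tool_rot: [180.0, 0.0, 105.7]
wrist_force: [0.4, 0.9, -0.0]
finger_gap: 0.0601
gripper_force: 0.0
[ 0.58600222 -0.23295274  0.30402855] [1.79994445e+02 1.23400421e-02 1.05740097e+02]
```

View pics/w2.png

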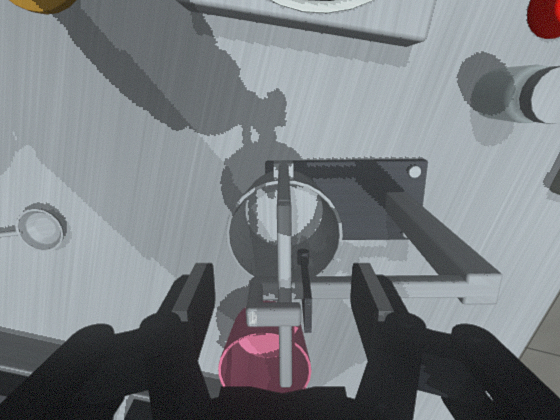

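The bar at u≈285 runs midway between the fingers (190 and 372), with the nose at (275,315) beside the hand. I'll descend and close.

```bash
python3 -m creep '[[0,0,0,0,0,0.0086,0.06],[0,0,0,0,0,0.0086,0.06],[0,0,0,0,0,0.0086,0.06],[0,0,0,0,0,0.0086,0.06],[0,0,0,0,0,0.0086,0.06],[0,0,0,0,0,0.0086,0.06],[0,0,0,0,0,0.0086,0.06],[0,0,0,0,0,0,0.06]]' 90
python3 -m creep '[[0,0,0,0,0,0,0.03],[0,0,0,0,0,0,0.02],[0,0,0,0,0,0,0.012],[0,0,0,0,0,0,0.005],[0,0,0,0,0,0,0],[0,0,0,0,0,0,0],[0,0,0,0,0,0,0],[0,0,0,0,0,0,0]]' 90
python3 -m creep '[[0,0,0,0,0,0,0],[0,0,0,0,0,0,0],[0,0,0,0,0,0,0],[0,0,0,0,0,0,0],[0,0,0,0,0,0,0],[0,0,0,0,0,0,0],[0,0,0,0,0,0,0],[0,0,0,0,0,0,0]]' 90
```

```text
t: 4.87
tool_pos: [0.5854, -0.2324, 0.2412]
tool_rot: [-179.9, -0.1, 105.8]
wrist_force: [0.8, -0.0, -0.7]
finger_gap: 0.0601
gripper_force: 0.0
t: 5.53
tool_pos: [0.5864, -0.2329, 0.2443]
tool_rot: [179.9, 0.1, 105.8]
wrist_force: [2.4, 0.4, 2.7]
finger_gap: 0.006
gripper_force: 88.0
t: 6.2
tool_pos: [0.5863, -0.2329, 0.2441]
tool_rot: [180.0, 0.0, 105.8]
wrist_force: [2.2, 1.5, 5.0]
finger_gap: 0.0061
gripper_force: 88.3
```

```bash
python3 -m creep '[[0,0,0,0,0,-0.0015,0],[0,0,0,0,0,-0.0015,0],[0,0,0,0,0,0,0],[0,0,0,0,0.003,0,0],[0,0,0,0,0.003,0,0],[0,0,0,0,0.003,0,0],[0,0,0,0,0.003,0,0],[0,0,0,0,0.003,0,0]]'
python3 -m creep '[[0,0,0,0,0.003,0,0],[0,0,0,0,0.003,0,0],[0,0,0,0,0.003,0,0],[0,0,0,0,0.003,0,0],[0,0,0,0,0.001,0,0],[0,0,0,0,0,0,0],[0,0,0,0,0,0,0],[0,0,0,0,0,0,0]]'
python3 - <<'E'
from h import *
im,d,c=grab("scene");a=cv2.resize(im[225:365,180:310],None,fx=4,fy=4,interpolation=2)
w,_,_=grab("wrist");o=np.zeros((560,800,3),np.uint8);o[:,:400]=a[:,60:460];o[:300,400:]=cv2.resize(w,(400,300));cv2.imwrite("pics/p1.png",o[:,:,::-1])
E
```

```text
t: 6.87
tool_pos: [0.6004, -0.2285, 0.2461]
tool_rot: [-179.9, -0.0, 105.7]
wrist_force: [-2.9, -0.2, -5.4]
finger_gap: 0.006
gripper_force: 87.8
t: 7.53
tool_pos: [0.613, -0.2253, 0.2469]
tool_rot: [180.0, 0.0, 105.8]
wrist_force: [-4.7, -1.0, -3.4]
finger_gap: 0.0062
gripper_force: 88.0
```

View pics/p1.png

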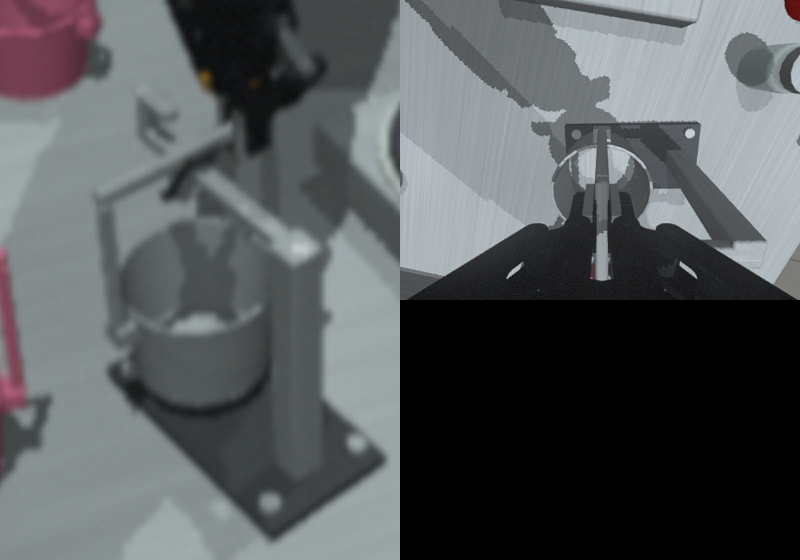

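The bar (240,130)–(100,195) has been pushed clear behind the nose (155,110), with the keeper folded back under it. I'll lift it over, then go back past the tip.

```bash
python3 -m creep '[[0,0,0,0,0,-0.0063,0],[0,0,0,0,0,-0.0063,0],[0,0,0,0,0,-0.0063,0],[0,0,0,0,0,-0.0063,0],[0,0,0,0,0,-0.0063,0],[0,0,0,0,0,-0.0063,0],[0,0,0,0,0,-0.0062,0],[0,0,0,0,0,0,0]]'
python3 - <<'E'
from h import *
im,d,c=grab("scene");a=cv2.resize(im[205:345,180:320],None,fx=4,fy=4,interpolation=2);cv2.imwrite("pics/p2.png",a[:,:,::-1])
E
```

```text
t: 8.3
tool_pos: [0.6136, -0.2254, 0.2927]
tool_rot: [179.9, 0.1, 105.8]
wrist_force: [0.6, 0.2, -3.7]
finger_gap: 0.0059
gripper_force: 88.1
```

View pics/p2.png

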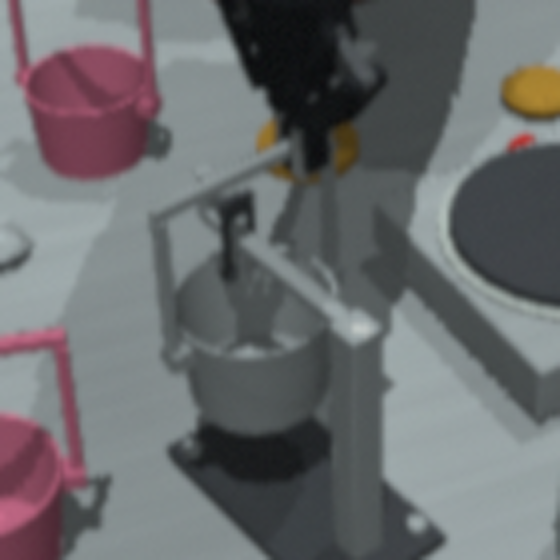

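The bar (290,150)–(155,215) is above the nose (235,205), and the keeper has sprung shut (235,240). The pail hangs level, so I'll pass back over the nose.

```bash
python3 -m creep '[[0,0,0,0,-0.006,0,0],[0,0,0,0,-0.011,0,0],[0,0,0,0,-0.011,0,0],[0,0,0,0,-0.011,0,0],[0,0,0,0,-0.011,0,0],[0,0,0,0,-0.011,0,0],[0,0,0,0,-0.011,0,0],[0,0,0,0,-0.011,0,0]]'
python3 -m creep '[[0,0,0,0,-0.011,0,0],[0,0,0,0,-0.011,0,0],[0,0,0,0,-0.011,0,0],[0,0,0,0,-0.006,0,0],[0,0,0,0,-0.003,0,0],[0,0,0,0,0,0,0],[0,0,0,0,0,0,0],[0,0,0,0,0,0,0]]'
python3 -m creep '[[0,0,0,0,0,-0.004,0],[0,0,0,0,0,-0.009,0],[0,0,0,0,0,-0.009,0],[0,0,0,0,0,-0.009,0],[0,0,0,0,0,-0.009,0],[0,0,0,0,0,-0.009,0],[0,0,0,0,0,-0.009,0],[0,0,0,0,0,-0.004,0]]'
```

```text
t: 9.02
tool_pos: [0.5321, -0.2478, 0.2901]
tool_rot: [-180.0, -0.0, 105.8]
wrist_force: [0.4, 0.3, -3.2]
finger_gap: 0.0061
gripper_force: 88.1
t: 9.68
tool_pos: [0.493, -0.259, 0.2907]
tool_rot: [180.0, 0.0, 105.8]
wrist_force: [-0.1, 0.8, -4.1]
finger_gap: 0.0063
gripper_force: 88.1
t: 10.35
tool_pos: [0.493, -0.2593, 0.3546]
tool_rot: [179.9, 0.1, 105.8]
wrist_force: [0.6, -1.0, -3.9]
finger_gap: 0.0057
gripper_force: 88.2
```

```bash
python3 -m creep '[[0,0,0,0.006,0,0,0],[0,0,0,0.013,0,0,0],[0,0,0,0.019,0,0,0],[0,0,0,0.019,0,0,0],[0,0,0,0.019,0,0,0],[0,0,0,0.019,0.004,0,0],[0,0,0,0.019,0.008,0,0],[0,0,0,0.019,0.01,0,0]]'
python3 -m creep '[[0,0,0,0.019,0.012,0,0],[0,0,0,0.019,0.013,0,0],[0,0,0,0.019,0.013,0,0],[0,0,0,0.019,0.013,0,0],[0,0,0,0.019,0.013,0,0],[0,0,0,0.019,0.013,0,0],[0,0,0,0.017,0.013,0,0],[0,0,0,0.012,0.008,0,0]]'
python3 -m creep '[[0,0,0,0.002,0.004,0,0],[0,0,0,0,0,0,0],[0,0,0,0,0,0,0],[0,0,0,0,0,0,0],[0,0,0,0,0,0,0],[0,0,0,0,0,0,0],[0,0,0,0,0,0,0],[0,0,0,0,0,0,0]]'
python3 - <<'E'
from h import *
im,d,c=grab("scene");P=cloud(d,c);np.savez("s3",P=P,im=im)
a=cv2.resize(im[130:330,210:410],None,fx=3,fy=3,interpolation=2);cv2.imwrite("pics/p3.png",a[:,:,::-1])
E
```

```text
t: 11.02
tool_pos: [0.4772, -0.1239, 0.3524]
tool_rot: [-180.0, -0.0, 105.7]
wrist_force: [-0.5, 0.4, -3.5]
finger_gap: 0.006
gripper_force: 88.1
t: 11.68
tool_pos: [0.5333, 0.0413, 0.3521]
tool_rot: [-180.0, -0.0, 105.8]
wrist_force: [-0.1, 0.3, -4.2]
finger_gap: 0.0058
gripper_force: 88.1
t: 12.35
tool_pos: [0.5365, 0.0418, 0.3527]
tool_rot: [180.0, 0.0, 105.7]
wrist_force: [-0.4, 0.4, -3.2]
finger_gap: 0.0062
gripper_force: 88.1
```

View pics/p3.png

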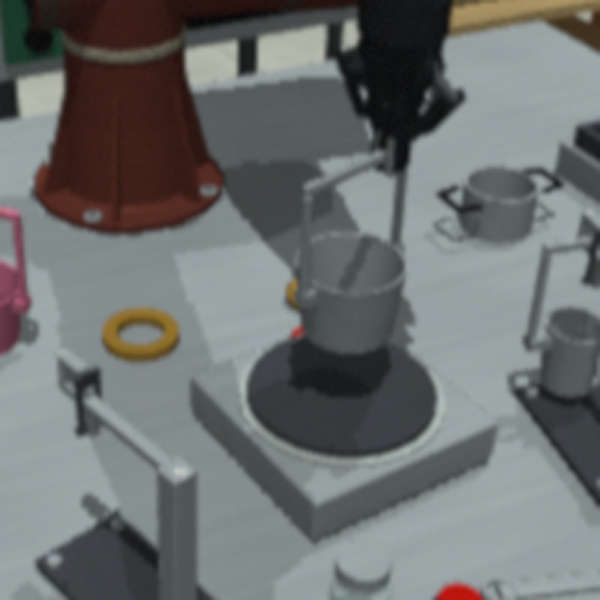

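The pail hangs upright over the disc: its base at (345,345) is above the plate centred at about (342,395). By pose, the foot is at about 0.134, so contact should come about 69 mm down. I'll descend most of it, then creep.

```bash
python3 - <<'E'
from h import *
z=np.load("s3.npz");P=z["P"];im=z["im"]
p=P[205:260,305:350].reshape(-1,3);b=P[170:215,305:350].reshape(-1,3)
p=p[(p[:,2]>.1)&(p[:,0]>.45)&(p[:,0]<.65)];print("pail z",np.round(np.percentile(p[:,2],[0,1,2,5]),4))
r=p[abs(p[:,2]-.2)<.006];print("rim",cv2.minEnclosingCircle(r[:,:2].astype(np.float32)))
m=im.mean(2)<85;q=P[m&(abs(P[...,2]-.065)<.006)];q=q[(abs(q[:,0]-.548)<.1)&(abs(q[:,1])<.1)];print("disc",np.round(np.percentile(q,[1,99],axis=0),4))
E
python3 -m creep '[[0,0,0,0,0,0.004,0],[0,0,0,0,0,0.008,0],[0,0,0,0,0,0.01,0],[0,0,0,0,0,0.01,0],[0,0,0,0,0,0.01,0],[0,0,0,0,0,0.01,0],[0,0,0,0,0,0.006,0],[0,0,0,0,0,0.002,0]]'
```

```text
pail z [0.1298 0.1324 0.1342 0.1385]
rim ((0.5496258735656738, 0.003164634108543396), 0.06252456456422806)
disc [[ 0.4738 -0.0851  0.0594]
 [ 0.6392  0.0814  0.0659]]
t: 13.07
tool_pos: [0.536, 0.0422, 0.2909]
tool_rot: [-179.9, -0.0, 105.8]
wrist_force: [-0.4, 0.3, -4.4]
finger_gap: 0.0059
gripper_force: 88.1
```

```bash
python3 -m creep '[[0,0,0,0,0,0.001,0],[0,0,0,0,0,0.001,0],[0,0,0,0,0,0.001,0],[0,0,0,0,0,0.001,0],[0,0,0,0,0,0.001,0],[0,0,0,0,0,0,0],[0,0,0,0,0,0,0],[0,0,0,0,0,0,0]]'
python3 -m creep '[[0,0,0,0,0,0.0005,0],[0,0,0,0,0,0.0005,0],[0,0,0,0,0,0.0005,0],[0,0,0,0,0,0.0005,0],[0,0,0,0,0,0,0],[0,0,0,0,0,0,0],[0,0,0,0,0,0,0],[0,0,0,0,0,0,0]]'
```

```text
t: 13.73
tool_pos: [0.5366, 0.0421, 0.2878]
tool_rot: [180.0, 0.0, 105.8]
wrist_force: [0.5, 0.9, -3.7]
finger_gap: 0.0062
gripper_force: 88.1
t: 14.4
tool_pos: [0.5366, 0.0421, 0.2857]
tool_rot: [-180.0, 0.0, 105.8]
wrist_force: [0.4, -0.6, -4.1]
finger_gap: 0.006
gripper_force: 88.2
```

```bash
python3 -m creep '[[0,0,0,0,0,0.0005,0],[0,0,0,0,0,0.0005,0],[0,0,0,0,0,0,0],[0,0,0,0,0,0,0],[0,0,0,0,0,0,0],[0,0,0,0,0,0,0],[0,0,0,0,0,0,0],[0,0,0,0,0,0,0]]'
python3 -m creep '[[0,0,0,0,0,0.0005,0],[0,0,0,0,0,0.0005,0],[0,0,0,0,0,0,0],[0,0,0,0,0,0,0],[0,0,0,0,0,0,0],[0,0,0,0,0,0,0],[0,0,0,0,0,0,0],[0,0,0,0,0,0,0]]'
```

```text
t: 15.07
tool_pos: [0.5368, 0.0424, 0.2854]
tool_rot: [179.9, 0.0, 105.8]
wrist_force: [-0.7, 5.1, 4.6]
finger_gap: 0.0062
gripper_force: 89.4
t: 15.73
tool_pos: [0.5369, 0.0426, 0.2853]
tool_rot: [179.9, -0.0, 105.8]
wrist_force: [-2.1, 6.4, 9.8]
finger_gap: 0.006
gripper_force: 90.2
```

Contact (TCP 0.2853 as predicted). I'll ease back, open slowly, then withdraw straight up.

```bash
python3 -m creep '[[0,0,0,0,0,-0.0005,0],[0,0,0,0,0,-0.0005,0],[0,0,0,0,0,0,0],[0,0,0,0,0,0,0],[0,0,0,0,0,0,0],[0,0,0,0,0,0,0],[0,0,0,0,0,0,0],[0,0,0,0,0,0,0]]' 30
python3 -m creep '[[0,0,0,0,0,0,0.006],[0,0,0,0,0,0,0.009],[0,0,0,0,0,0,0.012],[0,0,0,0,0,0,0.02],[0,0,0,0,0,0,0.035],[0,0,0,0,0,0,0.05],[0,0,0,0,0,0,0.05],[0,0,0,0,0,0,0.05]]'
python3 -m creep '[[0,0,0,0,0,0,0.05],[0,0,0,0,0,-0.005,0.05],[0,0,0,0,0,-0.01,0.05],[0,0,0,0,0,-0.015,0.05],[0,0,0,0,0,-0.02,0.05],[0,0,0,0,0,-0.02,0.05],[0,0,0,0,0,-0.02,0.05],[0,0,0,0,0,-0.01,0.05]]'
python3 -m creep '[[0,0,0,0,0,0,0.05],[0,0,0,0,0,0,0.05],[0,0,0,0,0,0,0.05],[0,0,0,0,0,0,0.05],[0,0,0,0,0,0,0.05],[0,0,0,0,0,0,0.05],[0,0,0,0,0,0,0.05],[0,0,0,0,0,0,0.05]]'
python3 - <<'E'
from h import *
im,d,c=grab("scene");P=cloud(d,c)
a=cv2.resize(im[130:330,210:410],None,fx=3,fy=3,interpolation=2);cv2.imwrite("pics/p4.png",a[:,:,::-1])
E
```

```text
t: 16.4
tool_pos: [0.5367, 0.0424, 0.2854]
tool_rot: [179.9, -0.0, 105.8]
wrist_force: [-1.8, 3.5, 7.0]
finger_gap: 0.0061
gripper_force: 89.6
t: 17.07
tool_pos: [0.5365, 0.0421, 0.2846]
tool_rot: [-180.0, 0.0, 105.8]
wrist_force: [-0.2, 0.2, 0.6]
finger_gap: 0.0503
gripper_force: 0.0
t: 17.73
tool_pos: [0.5369, 0.0421, 0.3882]
tool_rot: [179.8, 0.1, 105.8]
wrist_force: [0.0, -0.4, -0.1]
finger_gap: 0.0502
gripper_force: 0.0
t: 18.4
tool_pos: [0.5365, 0.0421, 0.3844]
tool_rot: [-180.0, -0.0, 105.8]
wrist_force: [0.2, 0.8, 0.7]
finger_gap: 0.05
gripper_force: 0.0
```

View pics/p4.png

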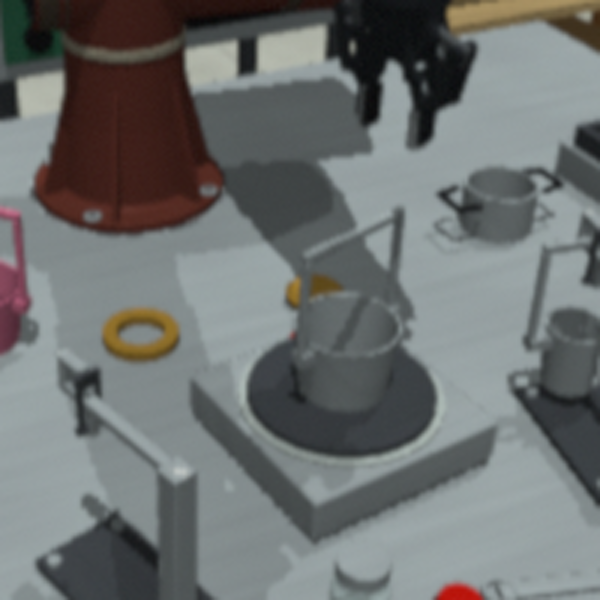

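The pail stands upright at the middle of the disc, with its foot at about (345,390) well inside the dark circle. The gripper is clear above it and the hook's keeper is shut.

```bash
python3 -c "
from station import manip
print(manip.hand_in())"
```

```text
the job is handed in; nothing more can be done
None
```

The wide pail is off its hook and standing upright in the middle of the hotplate, released with the gripper clear; I handed the job in at about 18 s, and the hand-in gave no verdict.

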